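# Open the yellow gas tap with its loose key

### The arm

A 6-joint arm with a two-finger parallel gripper is mounted at the origin on a cart in front of the work surface, level with it; the furniture and walls round the work are solid. World frame = base frame: x ahead of the robot, y to its left, z up, the work surface at z = 0. Lengths are in m, angles in degrees, forces in N, time in s.
With the tool pointing down it reaches from about 0.3 to 0.75 m from the base axis. Payload 8.5 kg.
Tool frame: the origin (TCP) lies at the very end of the fingers, on their centre line; the grasp point (between the pads) lies 19 mm behind it; z points along the fingers, y is the line along which they close (so a half turn about z gives the same grasp; the last joint's range is limited). The gripper opens to 85 mm and grips with 20 to 120 N. Pads are 22 mm wide; open, the fingers measure 114 mm over their backs; the gripper's body (76 mm by 85 mm) begins 54 mm behind the grasp point. The pads swing forward as they close: fully open they stand 13 mm farther back than shut.
Start: joints at [-84.299, 21.807, 74.336, -0, 83.858, -12.336], TCP at [0.17, -0.523, 0.231] pointing down, gripper open.
Joint ranges: [-178.18, 178.18], [-50.72, 133.34], [12.68, 142.11], [-81.47, 261.47], [9.98, 163.14], [-165.26, 165.26]. Speed limits (degrees/s): [136.94, 136.94, 180, 180, 180, 180].

### API

Orientations are given as a 3x3 rotation matrix whose columns are the frame's x, y, z axes.
In Python, from rig import env, imaging gives the robot as it stands. The module is installed in compiled form; this text tells all that it offers.
- The arm moves only by the tool arm_command, never from a script. Its arguments are lists of equal length, an entry for each row: "turn": the turn, a rotation vector about the tool's x, y, z in units of 5 degrees (1.0 is 5 degrees), a list of three; "xyz": the shift along the tool's x, y, z in units of 50 mm (1.0 is 50 mm), a list of three; "claw": the finger opening in mm, from 0 to 85.4. A call has 1 to 12 rows; each row shifts and turns the commanded pose from where the row before left it, along the tool's axes as they then stand; what a row does not reach is not made up. A row lasts 1/10 s, in which the tool goes at most 50 mm and 8.59 degrees, less where a joint would pass 70% of its speed; a pose out of reach is approached as far as the arm can. A call is refused whole if a number of a shift passes 1 or a number of a turn 1, either way. A call with a gripper value outside its range is refused whole. The fingers move at their own pace and stop on an object; "squeeze" is the grip in N (left out, the last holds). Time passes only in rows, so rows that do not move let the fingers close. It gives the time, the measured TCP pose, the force, the opening and the grip force at its end, in the units of the state.
- env.observe(): the state, without advancing time (a new reading comes with each control period).
- imaging.get_image(name): name is "side" or "top" or "wrist"; returns (picture, depth): 384x512x3 uint8, blue, green, red; 384x512 float32, m along the optical axis (not along the pixel's ray), 0 where there is no reading.
- imaging.camera_info(name): a dict with "camera_matrix" (3x3 intrinsics, pixels), "k1" (the pictures are not rectified: a ray, as slopes to the right and down, at radius r is drawn at 1 + k1 r^2 times it, then the intrinsics apply), "rvec" (rotation vector, rad) and "tvec" (3), from world to camera coordinates, as OpenCV has them. Camera axes: x right, y down, z forward; pixel columns grow to the right and rows downward; lengths in m; the calibration is good to about 2 mm. A picture is of the moment at which its call begins: read the wrist's pose just before it. camera_info takes no time and is no camera call; for the wrist camera it gives the pose at the moment of the call.
- env.close_job(): hands the job in; it is judged then, once.
The state is a dict: "time_s": time; "q": joint angles; "qvel": joint speeds; "joint_efforts": joint torques, N m; "position": TCP position; "tool_rot": TCP orientation; "ft_force": force on the tool from outside, world axes, zero at the start; "wrist_torque": the same for the moment, N m; "grip_width": finger opening in m; "gripper_force": force on a finger pad.
Only numpy, scipy, OpenCV 4.12 (cv2) and the standard library are available. Lean on these libraries where they do the work, as an engineer would, in place of code of your own. Each camera call takes 0.05 s, during which the arm holds its last target. There are 200 camera calls.

### The job

Open the gas tap with the yellow collar on the manifold. Pick the T-handled key up off the bench, stand it socket-down on the yellow tap's square spindle and let go of it, then take it again by its cross-bar, press the spindle down against its spring and turn it anticlockwise to its stop so that it springs up again in the open notch. Leave the key standing on the spindle, and do not brush the black metering knobs or the other taps, nor disturb the bottle, beaker and marker.

Things in the scene. Friction and masses are not known exactly. Their poses are not given: they have to be found in the camera images.
- manifold: Fixed aluminium gas manifold, 84 x 262 mm plate with a block 46 x 240 mm, its top 46 mm above the bench; brass hose barbs on its far side (to x +60 mm) and left end. Origin: centre of the underside; y runs along the row of controls, z up. Seven controls stand 34 mm apart on its top along y: black knobs at y = -102, -34, 34 and 102 mm, keyed taps at y = -68, 0 and 68 mm in any order of colour.
- tap_yellow: The tap to open: brass hexagon bonnet and yellow collar, 25 mm wide, 15.5 mm high. Origin: on its axis, on the manifold's top; z up. Fixed, but each tap is screwed in at its own yaw.
- yellow_top (a point): Tip of the yellow tap's steel spindle, on its axis, turning and sinking with it. The spindle is a 9 mm square with its flats along this point's x and y, from 18 to 4 mm below this point (round, 12 mm, below that); the last 4 mm taper to a 4 mm square. 38 mm above the tap's origin when sprung up.
- yellow_spindle (a joint): Turn of the yellow spindle, rad: 0 closed, grows anticlockwise seen from above, stop at 1.4 (open). A bayonet lug blocks it at about 0.07 unless the spindle is pressed; it then has to stay pressed until past about 1.1, where the lug clears and the spindle can spring up.
- yellow_push (a joint): How far the yellow spindle is pressed down, m: 0 sprung up, 0.006 bottomed. It needs to be 0.004 or more to turn. Spring: 4 N at the start, 9.5 N at the bottom.
- tap_blue: Same tap with a blue collar; closed, leave it alone. Origin as for the yellow tap; its spindle tip is 38 mm above.
- tap_green: Same tap with a green collar; closed, leave it alone. Origin as for the yellow tap.
- knob_1: Black fluted metering knob at manifold y = -102 mm, 27 mm diameter, top 30 mm above its origin on the manifold's top. It turns at a touch: do not brush it.
- knob_2: The same, at manifold y = -34 mm.
- knob_3: The same, at manifold y = 34 mm.
- knob_4: The same, at manifold y = 102 mm.
- key: Loose T-handled tap key, 92 mm long, about 0.12 kg, lying on the bench; axis along its x, 10 mm above the origin (middle of its underside). x = 12 to 46 mm: steel octagonal barrel, 20 mm across flats, square bore 10.2 mm (flats along y and z), 18 mm deep, open at x = 46. x = -29 to 12: round shank, 13 mm thick. x = -46 to -34: black cross-bar, 58 mm along y, 20 along z.
- key_mouth (a point): Centre of the key's socket mouth; axes as the key's, so x points out of the mouth (down when it stands on a spindle). Fully seated, the spindle's tip touches the bore's floor 18 mm inside the mouth; the square has about 0.14 rad of play in turning and lets a released key lean up to 0.1 rad.
- key_shank (a point): On the key's axis, near the middle of the bare round shank (13 mm diameter), 52 mm from the mouth.
- key_bar (a point): Centre of the key's cross-bar, 86 mm from the mouth; the bar runs along y.
- pp_bottle: White 57 mm plastic bottle with a blue cap, 76 mm high, behind the manifold; leave it. Origin: centre of the underside.
- beaker: Small glass beaker, 52 mm wide, 68 mm high, behind the manifold; leave it. Origin: centre of the underside.
- marker: Blue marker, 136 mm long, lying in front of the manifold; leave it. Origin: underside of its middle.

How it is judged:
By the outcome, as a careful person would: the job done as asked, in the order asked, and still so for the second after the job is handed in, with the robot touching nothing.
It also fails if it takes over 61 s, if anything falls off the work surface, if the arm or the gripper's body presses on something with over 40 N, if the wrist force passes 120 N, or if a joint passes its speed limit or range.

## Working session

There is one attempt and no reset: what is moved stays moved. The work goes in short steps, Python scripts to look and compute and a tool call to move; the robot and the scene stay as the last step left them, time stands still between calls to the robot, and variables do not carry over. Pictures are saved under pics/ and viewed, at most 12 in all, crops included, and the job is handed in when it is done.

Besides the shell and the picture viewer there is one more tool, called after ">>>" in YAML: its name, and indented under it one key for each argument. arm_command: Moves the arm, as the interface text tells. Its arguments: {"type":"object","properties":{"turn":{"type":"array"},"xyz":{"type":"array"},"claw":{"type":"array"},"squeeze":{"type":"number"}},"required":["turn","xyz","claw"]}

```bash
mkdir -p pics; cat > h.py <<'E'
import numpy as np, cv2
from rig import env, imaging
def snap(n):
    inf=imaging.camera_info(n); im,d=imaging.get_image(n); return im,d,inf
def rays(inf,px):
    K=np.array(inf["camera_matrix"]);k=inf["k1"]
    px=np.atleast_2d(np.asarray(px,float))
    D=np.array([k,0,0,0,0],float)
    u=cv2.undistortPoints(px.reshape(-1,1,2),K,D)[:,0]
    R=cv2.Rodrigues(np.array(inf["rvec"],float))[0];t=np.array(inf["tvec"],float).ravel()
    return -R.T@t, np.c_[u,np.ones(len(u))]@R
def onz(inf,px,z):
    c,r=rays(inf,px); return c+r*((z-c[2])/r[:,2])[:,None]
def pts(inf,px,d):
    px=np.atleast_2d(px).astype(int);c,r=rays(inf,px); return c+r*d[px[:,1],px[:,0]][:,None]
def proj(inf,P):
    return cv2.projectPoints(np.atleast_2d(np.array(P,float)),np.array(inf["rvec"],float),np.array(inf["tvec"],float),np.array(inf["camera_matrix"]),np.array([inf["k1"],0,0,0,0],float))[0][:,0]
E
python3 - <<'E'
from h import *
ims=[]
for n in("top","side"):
    im,d,inf=snap(n); cv2.imwrite(f"pics/{n}0.png",im); np.savez(f"{n}0.npz",im=im,d=d); print(n,inf)
s=env.observe();print(s)
E
```

```text
top {'camera_matrix': array([[348.50060623,   0.        , 254.90870644],
       [  0.        , 348.50060623, 189.29056652],
       [  0.        ,   0.        ,   1.        ]]), 'k1': -0.10908834573756267, 'rvec': array([ 2.12218761, -2.13338632,  0.19483672]), 'tvec': array([0.00742826, 0.60608583, 0.83082926])}
side {'camera_matrix': array([[378.50701112,   0.        , 254.39739357],
       [  0.        , 378.50701112, 190.27320517],
       [  0.        ,   0.        ,   1.        ]]), 'k1': -0.0748079958230247, 'rvec': array([ 0.66253838, -2.39605092,  1.43516745]), 'tvec': array([0.52147944, 0.19302924, 0.64697239])}
{'time_s': 0.1, 'q': array([-8.43001274e+01,  2.18378169e+01,  7.43784575e+01, -9.55440188e-04,
        8.38571279e+01, -1.23354007e+01]), 'qvel': array([-0.03516451, -0.03358213, -0.0128439 ,  0.02482983, -0.04042855,
        0.01057313]), 'joint_efforts': array([ 3.63069055e-03, -4.49223018e+01, -2.31655616e+01, -1.76603780e-04,
        3.66213470e-03, -3.54209044e-05]), 'position': array([ 0.17025282, -0.5227206 ,  0.23077857]), 'tool_rot': array([[ 9.50865557e-01,  3.09604055e-01, -1.43734672e-04],
       [ 3.09603981e-01, -9.50864740e-01,  1.27313054e-03],
       [ 2.57494146e-04, -1.25507681e-03, -9.99999179e-01]]), 'ft_force': array([-0.2194728 , -0.1990339 ,  0.03315559]), 'wrist_torque': array([-0.03171188, -0.03378142,  0.00617411]), 'gripper_force': 0.0, 'grip_width': 0.08522045569669677}
```

View pics/top0.png

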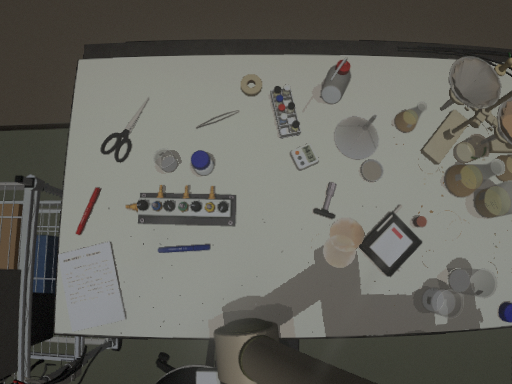

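View pics/side0.png

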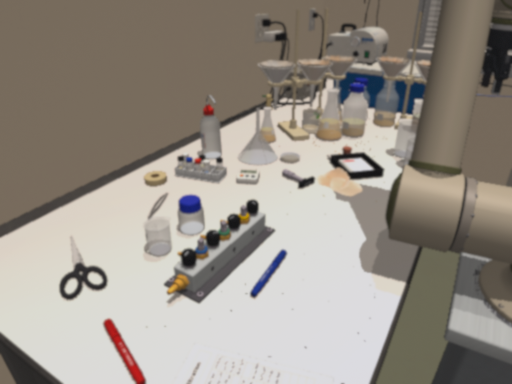

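Top view: the manifold is centred near (187,208), and the yellow tap looks like the one at (210,207). The key is at about (327,200), with its bar at (324,213) and its mouth at (332,184). The marker is at (184,248).

```bash
python3 - <<'E'
from h import *
z=np.load("top0.npz");im=z["im"];d=z["d"];inf=imaging.camera_info("top")
a=cv2.resize(im[185:230,125:245],None,fx=6,fy=6,interpolation=cv2.INTER_CUBIC)
b=cv2.resize(im[172:227,300:355],None,fx=5,fy=5,interpolation=cv2.INTER_CUBIC)
c=np.zeros((a.shape[0]+b.shape[0],a.shape[1],3),np.uint8);c[:a.shape[0]]=a;c[a.shape[0]:,:b.shape[1]]=b
cv2.imwrite("pics/crop.png",c)
# key mask
roi=im[172:227,305:350].astype(int)
m=np.zeros(im.shape[:2],np.uint8);m[172:227,305:350]=(roi.max(2)<150)*255
n,l,st,ce=cv2.connectedComponentsWithStats(m)
for i in range(1,n):
    if st[i,4]>15:
        print(st[i],ce[i])
        p=np.argwhere(l==i)[:,::-1]; P=onz(inf,p,0.01)[:,:2]; mu=P.mean(0); w,v=np.linalg.eigh(np.cov((P-mu).T)); print(mu,w**.5,v[:,1],np.ptp((P-mu)@v,axis=0))
hsv=cv2.cvtColor(im,cv2.COLOR_BGR2HSV)
print(onz(inf,[[143,205],[224,207],[210,207]],0.076), pts(inf,[[143,205],[224,207],[210,207]],d))
print(onz(inf,[[139,194],[235,195],[235,224],[139,222]],0.005))
print("key",onz(inf,[[324,213],[332,184]],0.015))
E
```

```text
[ 305  172   45   55 2475] [327. 199.]
[ 0.58727875 -0.18854333] [0.03501501 0.04303328] [-0.99388044  0.1104612 ] [0.12836705 0.15829912]
[[0.56396417 0.28284991 0.076     ]
 [0.55837284 0.0805492  0.076     ]
 [0.55851021 0.11507932 0.076     ]] [[0.56406172 0.28308054 0.07529055]
 [0.55832416 0.08051681 0.07637172]
 [0.55777529 0.11436319 0.08160595]]
[[0.60384402 0.31856382 0.005     ]
 [0.59994076 0.05754246 0.005     ]
 [0.52225756 0.0572208  0.005     ]
 [0.52784979 0.31469325 0.005     ]]
key [[ 0.54886932 -0.17782004  0.015     ]
 [ 0.626753   -0.20259394  0.015     ]]
```

View pics/crop.png

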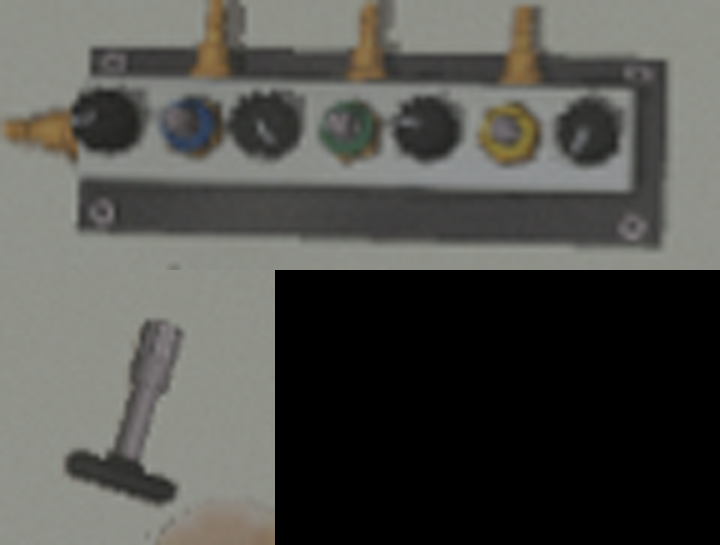

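Yellow tap is at about (0.558, 0.114) and the key's mouth points along (0.95, -0.30). I'll look at the spindle's yaw from above first.

>>> arm_command:
  turn:
    - [0, 0, 0]
    - [0, 0, 0]
    - [0, 0, 0]
    - [0, 0, 0]
    - [0, 0, 0]
    - [0, 0, 0]
    - [0, 0, 0]
    - [0, 0, 0]
    - [0, 0, 0]
    - [0, 0, 0]
  xyz:
    - [0.4, -0.34, -0.1]
    - [0.6, -0.5, -0.1]
    - [0.6, -0.5, 0]
    - [0.6, -0.5, 0]
    - [0.6, -0.5, 0]
    - [0.6, -0.5, 0]
    - [0.6, -0.5, 0]
    - [0.6, -0.5, 0]
    - [0.6, -0.5, 0]
    - [0.6, -0.5, 0]
  claw: [85, 85, 85, 85, 85, 85, 85, 85, 85, 85]

```text
time_s: 1.1
position: [0.3716, -0.2015, 0.2412]
tool_rot: [[0.951, 0.309, -0.0], [0.309, -0.951, 0.0], [-0.0, -0.0, -1.0]]
ft_force: [0.7, -0.2, 0.3]
grip_width: 0.0849
gripper_force: 0.0
```

>>> arm_command:
  turn:
    - [0, 0, 0]
    - [0, 0, 0]
    - [0, 0, 0]
    - [0, 0, 0]
    - [0, 0, 0]
    - [0, 0, 0]
    - [0, 0, 0]
    - [0, 0, 0]
    - [0, 0, 0]
    - [0, 0, 0]
  xyz:
    - [0.6, -0.5, 0]
    - [0.6, -0.5, 0]
    - [0.6, -0.5, 0]
    - [0.6, -0.5, 0]
    - [0.6, -0.5, 0]
    - [0.6, -0.5, 0]
    - [0.6, -0.5, 0]
    - [0.6, -0.5, 0]
    - [0.4, -0.2, 0]
    - [0, 0, 0]
  claw: [85, 85, 85, 85, 85, 85, 85, 85, 85, 85]

```text
time_s: 2.1
position: [0.5542, 0.0791, 0.2404]
tool_rot: [[0.95, 0.312, -0.001], [0.312, -0.95, 0.0], [-0.001, -0.001, -1.0]]
ft_force: [-1.3, 0.2, 0.1]
grip_width: 0.0848
gripper_force: 0.0
```

```bash
python3 - <<'E'
from h import *
s=env.observe();print(s["time_s"],s["position"],s["q"])
im,d,inf=snap("wrist");np.savez("w1.npz",im=im,d=d,K=inf["camera_matrix"],k=inf["k1"],r=inf["rvec"],t=inf["tvec"]);cv2.imwrite("pics/w1.png",im)
print(proj(inf,[0.558,0.114,0.084]),proj(inf,s["position"]))
c,r=rays(inf,[[256,192]]);print(c,r)
E
```

```text
2.1 [0.55422178 0.0790528  0.24039076] [-4.00682516e+00  2.24744711e+01  7.17424774e+01  1.91837108e-02
  8.58389602e+01  6.77904748e+01]
[[219.1688702  163.53288209]] [[252.89478651 251.10877641]]
[0.62036995 0.10094542 0.38206066] [[-0.25241508 -0.09414643 -0.96310084]]
```

View pics/w1.png

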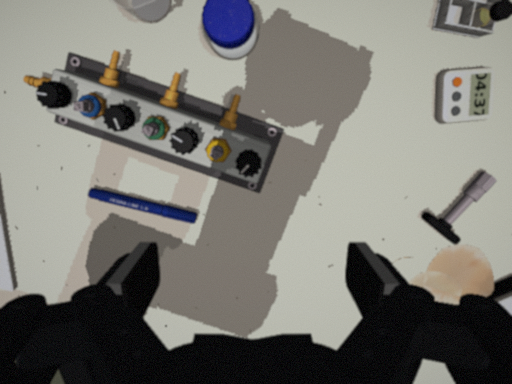

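The wrist view shows the yellow tap at about (217,150) and the key from bar (440,227) to mouth (488,178). I'll enlarge the tap and measure the key.

```bash
python3 - <<'E'
from h import *
z=np.load("w1.npz");im=z["im"];d=z["d"];inf=dict(camera_matrix=z["K"],k1=float(z["k"]),rvec=z["r"],tvec=z["t"])
a=cv2.resize(im[130:175,185:270],None,fx=9,fy=9,interpolation=cv2.INTER_CUBIC)
cv2.imwrite("pics/w1c.png",a)
h=cv2.cvtColor(im,cv2.COLOR_BGR2HSV)
reg=np.zeros(im.shape[:2],bool);reg[160:250,410:500]=1
for name,m in(("bar",reg&(im.max(2)<60)),("all",reg&(h[...,2]<165)&~((h[...,1]>70)))):
    m=m.astype(np.uint8);n,l,st,ce=cv2.connectedComponentsWithStats(m);i=1+np.argmax(st[1:,4])
    p=np.argwhere(l==i)[:,::-1];P=onz(inf,p,0.012)[:,:2];mu=P.mean(0);w,v=np.linalg.eigh(np.cov((P-mu).T));q=(P-mu)@v
    print(name,st[i],ce[i],mu,v[:,1],np.ptp(q,axis=0),mu+v[:,1]*q[:,1].max(),mu+v[:,1]*q[:,1].min())
print("tap",onz(inf,[[217,150]],0.084),onz(inf,[[248,163],[54,95]],0.076),pts(inf,[[217,150],[248,163],[54,95],[470,192]],d))
E
```

```text
bar [422 212  38  31 422] [440.61137441 226.26303318] [ 0.55393895 -0.17349965] [0.31721851 0.94835247] [0.01678125 0.06590046] [ 0.56403998 -0.14330176] [ 0.54313513 -0.20579862]
all [ 420  168   77   78 1825] [459.46465753 204.60164384] [ 0.58734722 -0.18323927] [-0.95269961  0.30391355] [0.0722513  0.09591938] [ 0.54574223 -0.16996717] [ 0.63712458 -0.19911837]
tap [[0.56974957 0.11965023 0.084     ]] [[0.56562494 0.08772376 0.076     ]
 [0.57093374 0.28294964 0.076     ]] [[ 0.56902647  0.11991743  0.07974227]
 [ 0.56532761  0.08765195  0.0743377 ]
 [ 0.57087278  0.28317408  0.07562258]
 [ 0.60682484 -0.18581917  0.01518344]]
```

View pics/w1c.png

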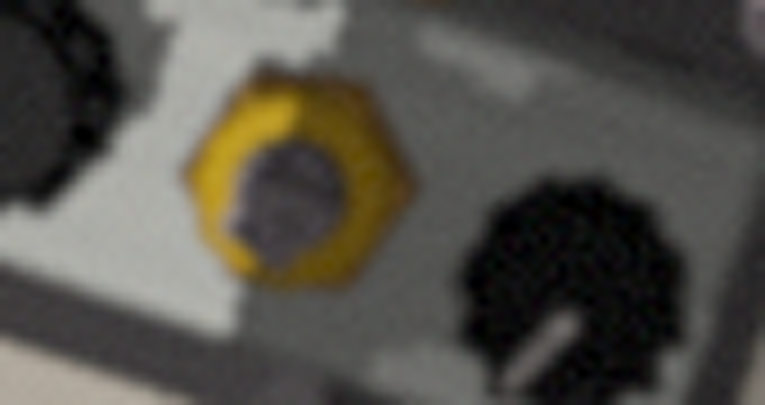

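The tap crop shows the hexagonal bonnet centred at about (217.5,150), but the spindle is too coarse to give a yaw. The two cameras also disagree by about 7 mm, so I'll look from closer.

>>> arm_command:
  turn:
    - [0, 0, 0]
    - [0, 0, 0]
    - [0, 0, 0]
    - [0, 0, 0]
    - [0, 0, 0]
    - [0, 0, 0]
    - [0, 0, 0]
    - [0, 0, 0]
  xyz:
    - [0, -0.3, 0.4]
    - [0, -0.34, 0.4]
    - [0, 0, 0.4]
    - [0, 0, 0.4]
    - [0, 0, 0.4]
    - [0, 0, 0.3]
    - [0, 0, 0]
    - [0, 0, 0]
  claw: [85, 85, 85, 85, 85, 85, 85, 85]

```text
time_s: 2.95
position: [0.5433, 0.1069, 0.1269]
tool_rot: [[0.951, 0.309, 0.0], [0.309, -0.951, -0.0], [0.0, 0.0, -1.0]]
ft_force: [-0.1, 1.2, 0.5]
grip_width: 0.0852
gripper_force: 0.0
```

```bash
python3 - <<'E'
from h import *
s=env.observe();print(s["time_s"],s["position"],s["qvel"])
im,d,inf=snap("wrist");np.savez("w2.npz",im=im,d=d,K=inf["camera_matrix"],k=inf["k1"],r=inf["rvec"],t=inf["tvec"])
h=cv2.cvtColor(im,cv2.COLOR_BGR2HSV)
m=((h[...,0]>18)&(h[...,0]<34)&(h[...,1]>130)&(h[...,2]>60)).astype(np.uint8)
n,l,st,ce=cv2.connectedComponentsWithStats(m)
for i in range(1,n):
    if st[i,4]>60: print(st[i],ce[i],onz(inf,ce[i],0.0615))
print(proj(inf,[[.558,.114,.084],[.569,.119,.084]]))
i=1+np.argmax(st[1:,4]);x,y,w,hh,_=st[i]
c=im[max(0,y-20):y+hh+20,max(0,x-20):x+w+20];print(x-20,y-20);f=6
cv2.imwrite("pics/w2c.png",cv2.resize(c,None,fx=f,fy=f,interpolation=cv2.INTER_CUBIC)[:600,:800])
E
```

```text
2.95 [0.54330691 0.10691024 0.12686417] [ 0.35899286 -0.62186493 -1.0873201  -0.08045717  0.07474517  0.19284787]
[76 52  9 13 63] [80.15873016 58.11111111] [[0.60359517 0.239334   0.0615    ]]
[166  73  11  23 115] [171.60869565  85.70434783] [[0.60450994 0.18017083 0.0615    ]]
[226 154  35  34 522] [243.21455939 168.40229885] [[0.56808741 0.12164127 0.0615    ]]
[[249.18290777 195.12363945]
 [246.85015805 175.74889785]]
206 134
```

View pics/w2c.png

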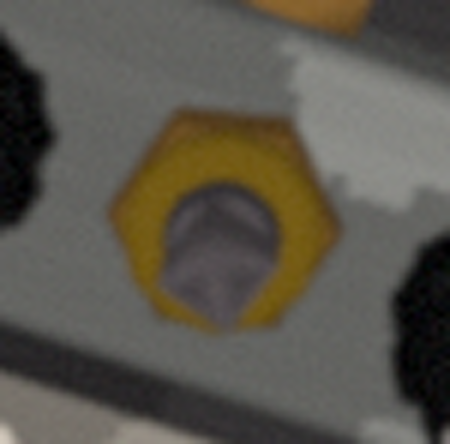

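```bash
python3 - <<'E'
from h import *
z=np.load("w2.npz");im=z["im"];d=z["d"];inf=dict(camera_matrix=z["K"],k1=float(z["k"]),rvec=z["r"],tvec=z["t"])
px=np.array([(x,y) for y in range(150,195) for x in range(222,268)])
P=pts(inf,px,d)
Z=np.full((45,46),0.);Z=P[:,2].reshape(45,46)*1000
for y in range(8,42): print(150+y,' '.join('%3d'%v for v in Z[y,4:38]))
s=P[(P[:,2]>.0665)&(P[:,2]<.09)]
print(len(s),s.mean(0),s[s[:,2]>.08].mean(0),s[:,2].max())
pp=P[(P[:,2]>.040)&(P[:,2]<.05)];print("plate",pp[:,2].mean())
print(np.round(onz(inf,px[np.abs(P[:,2]-.0615)<.004],.0615).mean(0),4), rays(inf,[[243,181]]))
E
```

```text
158  45  44  44  44  44  53  53  54  55  59  60  60  59  59  60  60  60  59  61  60  60  59  60  59  58  58  55  55  55  54  53  44  45  45
159  45  45  44  44  48  54  54  56  60  59 268  61  60  61  60  61  60  61  61  61  60  61  61  61  59  59  60  57  55  54  53  50  44  44
160  45  44  44  45  52  56  56  60  60  61  60  60  60  61  62  60  61  61  60  60  60  60  60  59  60  60  58  60  57  56  54  52  43  44
161  44  46  44  53  54  58  59  58  60  60  61  61  60  62  60  61  60  60  60  60  60  61  60  59  60  60  60  60  58  56  55  53  49  45
162  45  45  50  53  58  60  60  58  60  60  60  60  60  60  61  60  60  60  60  60  60  60  60  62  59  60  61  60  60  60  56  54  52  45
163  45  44  52  60  60  59  60  59  60  60  60  60  60  61  59  61  60  60  60  61  60  60  61  59  60  61  61  59  60  60  59  54  53  46
164  44  52  54  61  60  61  59  60  60  61  60  60  61  60  60  62  60  60  60  60  61  59  60  62  59  61  59  59  61  60  60  59  53  52
165  52  54  54  59  61  61  61  61  62  60  60  60  60  59  61  59  60  61  60  61  60  60  60  61  60  60  60  61  60 
[... 3197 characters left out ...]
59  59  54  46  44  45  45  44  45  45  45
189  45  45  44  45  44  45  43  45  44  44  45  45  44  44  44  60  59  79  78  44  44  44  46  45  45  45  44  44  44  44  45  44  44  44
190  45  45  44  45  44  44  44  45  45  45  45  45  44  44  44  44  45  45  45  46  45  45  46  44  44  44  45  44  45  45  46  45  44  44
191  45  44  45  45  44  44  44  45  45  43  45  45  44  45  45  45  44  45  43  44  45  44  43  44  44  44  43  45  44  45  44  44  43  45
311 [0.5660974  0.12114084 0.07804282] [0.56515442 0.12091399 0.08184944] 0.08436819478434623
plate 0.0451455650597021
[0.567  0.1212 0.0615] (array([0.60938351, 0.12864012, 0.26858041]), array([[-0.23268336, -0.04441769, -0.97264387]]))
```

```bash
cat >> h.py <<'E'
def rect(P):
    r=cv2.minAreaRect((P[:,:2]*1000).astype(np.float32)); b=cv2.boxPoints(r); e=b[1]-b[0]; f=b[2]-b[1]
    return np.round(r[0],1),np.round([np.hypot(*e),np.degrees(np.arctan2(e[1],e[0])),np.hypot(*f),np.degrees(np.arctan2(f[1],f[0]))],1)
def load(f):
    z=np.load(f); return z["im"],z["d"],dict(camera_matrix=z["K"],k1=float(z["k"]),rvec=z["r"],tvec=z["t"])
def save(f,im,d,inf): np.savez(f,im=im,d=d,K=inf["camera_matrix"],k=inf["k1"],r=inf["rvec"],t=inf["tvec"])
E
python3 - <<'E'
from h import *
im,d,inf=load("w2.npz")
g=lambda x0,x1,y0,y1:np.array([(x,y) for y in range(y0,y1) for x in range(x0,x1)])
P=pts(inf,g(222,268,150,195),d)
for lo in(.078,.079,.080,.0815): 
    q=P[(P[:,2]>lo)&(P[:,2]<.09)];print(lo,len(q),rect(q),q[:,:2].mean(0))
im,d,inf=load("w1.npz")
P=pts(inf,g(218-30,218+30,130,175),d);q=P[(P[:,2]>.078)&(P[:,2]<.09)];print("tap w1",rect(q)); 
P=pts(inf,g(405,512,155,260),d);q=P[(P[:,2]>.004)&(P[:,2]<.03)];print(len(q),rect(q))
p=q[:,:2];c=(p.min(0)+p.max(0))/2
k=np.array([.953,-.304]);n=np.array([.304,.953]);o=np.array([.588,-.184]);t=(p-o)@k;u=(p-o)@n
for a in np.arange(-.05,.055,.005):
    s=(t>a)&(t<=a+.005)
    if s.any(): print(round(a,3),s.sum(),np.round([u[s].min(),u[s].max(),q[s,2].max()],4))
E
```

```text
0.078 215 (array([564.7, 120.8]), array([  9.3, -17.3,   9.1,  72.7], dtype=float32)) [0.56528939 0.12087826]
0.079 198 (array([564.8, 120.9]), array([  9. , -19.1,   9.1,  70.9], dtype=float32)) [0.56519205 0.1209512 ]
0.08 162 (array([564.8, 120.9]), array([  8.3, -15.7,   9. ,  74.3], dtype=float32)) [0.56515442 0.12091399]
0.0815 90 (array([564.9, 120.8]), array([  6.2, -19.5,   6.3,  70.5], dtype=float32)) [0.56485478 0.12081833]
tap w1 (array([564.8, 120.9]), array([  8.7, -16.4,   9. ,  73.6], dtype=float32))
1534 (array([ 565., -194.]), array([ 89.3, -62.2, 125.3,  27.8], dtype=float32))
-0.045 125 [-0.0773  0.0246  0.0207]
-0.04 221 [-0.0867  0.026   0.0212]
-0.035 208 [-0.092   0.0257  0.02  ]
-0.03 86 [-0.0867  0.0062  0.019 ]
-0.025 48 [-0.0084  0.0042  0.0162]
-0.02 50 [-0.0086  0.004   0.0165]
-0.015 41 [-0.0078  0.0036  0.0159]
-0.01 45 [-0.0082  0.0031  0.0159]
-0.005 46 [-0.0092  0.0024  0.0169]
-0.0 43 [-0.0075  0.0029  0.0169]
0.005 47 [-0.0076  0.0032  0.0167]
0.01 58 [-0.0131  0.0044  0.019 ]
0.015 75 [-0.0128  0.0061  0.0203]
0.02 73 [-0.0121  0.0059  0.0208]
0.025 71 [-0.0117  0.0062  0.0199]
0.03 80 [-0.0134  0.0071  0.0203]
0.035 76 [-0.0114  0.0065  0.0203]
0.04 75 [-0.0113  0.0064  0.0198]
0.045 58 [-0.0113  0.006   0.0203]
```

Depth gives the spindle tip at (564.8, 120.9) mm with square yaw about -17.5°, and both views agree. The key's shank centre is at about (583, -186) mm with yaw -17.7°. I'll go above the key and turn so that tool x points at the bar.

>>> arm_command:
  turn:
    - [0, 0, 0]
    - [0, 0, 0]
    - [0, 0, 0]
    - [0, 0, 0]
    - [0, 0, 0]
    - [0, 0, 0]
    - [0, 0, 0]
    - [0, 0, 0]
    - [0, 0, 0]
    - [0, 0, 0]
    - [0, 0, 0]
    - [0, 0, 0]
  xyz:
    - [0, 0, -0.6]
    - [-0.05, 0.5, -0.6]
    - [-0.1, 0.6, 0]
    - [-0.1, 0.6, 0]
    - [-0.1, 0.6, 0]
    - [-0.1, 0.6, 0]
    - [-0.1, 0.6, 0]
    - [-0.1, 0.6, 0]
    - [-0.1, 0.6, 0]
    - [-0.1, 0.6, 0]
    - [-0.1, 0.51, 0]
    - [-0.1, 0, 0]
  claw: [85, 85, 85, 85, 85, 85, 85, 85, 85, 85, 85, 85]

```text
time_s: 4.2
position: [0.5836, -0.1881, 0.187]
tool_rot: [[0.952, 0.307, 0.002], [0.307, -0.952, -0.001], [0.001, 0.002, -1.0]]
ft_force: [0.4, 0.4, -0.6]
grip_width: 0.0846
gripper_force: 0.0
```

>>> arm_command:
  turn:
    - [0, 0, -1]
    - [0, 0, -1]
    - [0, 0, -1]
    - [0, 0, -1]
    - [0, 0, -1]
    - [0, 0, -1]
    - [0, 0, -1]
    - [0, 0, -1]
    - [0, 0, -1]
    - [0, 0, -1]
    - [0, 0, -1]
    - [0, 0, -1]
  xyz:
    - [0, 0, 0]
    - [0, 0, 0]
    - [0, 0, 0]
    - [0, 0, 0]
    - [0, 0, 0]
    - [0, 0, 0]
    - [0, 0, 0]
    - [0, 0, 0]
    - [0, 0, 0]
    - [0, 0, 0]
    - [0, 0, 0]
    - [0, 0, 0]
  claw: [85, 85, 85, 85, 85, 85, 50, 50, 50, 50, 50, 50]

```text
time_s: 5.4
position: [0.5832, -0.1843, 0.1874]
tool_rot: [[0.203, 0.979, 0.001], [0.979, -0.203, -0.0], [-0.0, 0.001, -1.0]]
ft_force: [0.1, 1.0, -0.7]
grip_width: 0.0497
gripper_force: 0.0
```

>>> arm_command:
  turn:
    - [0, 0, -1]
    - [0, 0, -1]
    - [0, 0, -1]
    - [0, 0, -1]
    - [0, 0, -1]
    - [0, 0, -1]
    - [0, 0, -1]
    - [0, 0, -1]
    - [0, 0, -1]
    - [0, 0, -1]
    - [0, 0, -1]
    - [0, 0, -1]
  xyz:
    - [0, 0, 0]
    - [0, 0, 0]
    - [0, 0, 0]
    - [0, 0, 0]
    - [0, 0, 0]
    - [0, 0, 0]
    - [0, 0, 0]
    - [0, 0, 0]
    - [0, 0, 0]
    - [0, 0, 0]
    - [0, 0, 0]
    - [0, 0, 0]
  claw: [50, 50, 50, 50, 50, 50, 50, 50, 50, 50, 50, 50]

```text
time_s: 6.6
position: [0.5832, -0.1843, 0.1874]
tool_rot: [[-0.746, 0.666, 0.001], [0.666, 0.746, -0.0], [-0.001, 0.0, -1.0]]
ft_force: [-0.4, 0.0, 0.2]
grip_width: 0.0501
gripper_force: 0.0
```

>>> arm_command:
  turn:
    - [0, 0, -1]
    - [0, 0, -1]
    - [0, 0, -1]
    - [0, 0, -1]
    - [0, 0, -0.86]
    - [0, 0, 0]
    - [0, 0, 0]
  xyz:
    - [0, 0, 0]
    - [0, 0, 0]
    - [0, 0, 0]
    - [0, 0, 0]
    - [0, 0, 0]
    - [0, 0, 0]
    - [0, 0, 0]
  claw: [50, 50, 50, 50, 50, 50, 50]

```text
time_s: 7.3
position: [0.5833, -0.1846, 0.187]
tool_rot: [[-0.952, 0.305, 0.001], [0.305, 0.952, -0.0], [-0.001, -0.0, -1.0]]
ft_force: [-0.6, 0.3, -1.0]
grip_width: 0.0501
gripper_force: 0.0
```

```bash
python3 - <<'E'
from h import *
s=env.observe();print(s["time_s"],s["position"],s["q"],s["tool_rot"])
im,d,inf=snap("wrist");save("w3.npz",im,d,inf)
px=np.array([(x,y) for y in range(0,384) for x in range(0,512)]);P=pts(inf,px,d)
k=np.array([.953,-.304]);n=np.array([.304,.953]);o=np.array([.5833,-.1857]);p=P[:,:2]-o
t=p@k;u=p@n
q=(P[:,2]>.005)&(P[:,2]<.03)&(np.abs(t)<.07)&(np.abs(u)<.04)
print(q.sum())
for a in np.arange(-.06,.07,.005):
    s=q&(t>a)&(t<=a+.005)
    if s.any(): print(round(a,3),s.sum(),np.round([u[s].min(),u[s].max(),P[s,2].max()],4))
E
```

```text
7.3 [ 0.58331487 -0.1845823   0.18700124] [-2.86326265e+01  2.98615215e+01  6.82364476e+01  2.22238086e-03
  8.18544356e+01 -1.00872560e+02] [[-9.52340245e-01  3.05036882e-01  7.47508250e-04]
 [ 3.05036688e-01  9.52340531e-01 -3.64360830e-04]
 [-8.23025895e-04 -1.18978042e-04 -9.99999654e-01]]
1940
-0.04 289 [-0.0285  0.0274  0.0206]
-0.035 297 [-0.0286  0.0284  0.0212]
-0.03 202 [-0.0276  0.0276  0.02  ]
-0.025 73 [-0.0092  0.009   0.0193]
-0.02 64 [-0.0061  0.0059  0.0169]
-0.015 59 [-0.0062  0.006   0.0167]
-0.01 60 [-0.0062  0.0049  0.0174]
-0.005 56 [-0.0063  0.0049  0.0166]
-0.0 60 [-0.0063  0.0049  0.0164]
0.005 55 [-0.0063  0.0049  0.017 ]
0.01 56 [-0.0064  0.0049  0.0168]
0.015 97 [-0.0107  0.0081  0.0196]
0.02 82 [-0.0107  0.0081  0.0209]
0.025 89 [-0.0108  0.0081  0.0209]
0.03 89 [-0.0108  0.0081  0.0197]
0.035 92 [-0.0108  0.0081  0.0206]
0.04 84 [-0.0108  0.0081  0.0202]
0.045 86 [-0.0109  0.0081  0.0204]
0.05 47 [-0.0109  0.0082  0.021 ]
```

The key is centred under the gripper to about 1 mm. Descending to grip the shank.

>>> arm_command:
  turn:
    - [0, 0, 0]
    - [0, 0, 0]
    - [0, 0, 0]
    - [0, 0, 0]
    - [0, 0, 0]
    - [0, 0, 0]
    - [0, 0, 0]
    - [0, 0, 0]
    - [0, 0, 0]
    - [0, 0, 0]
    - [0, 0, 0]
  xyz:
    - [0, -0.03, 0.5]
    - [0, 0, 0.6]
    - [0, 0, 0.6]
    - [0, 0, 0.6]
    - [0, 0, 0.5]
    - [0, 0, 0.4]
    - [0, 0, 0.25]
    - [0, 0, 0.15]
    - [0, 0, 0.06]
    - [0, 0, 0.02]
    - [0, 0, 0]
  claw: [50, 50, 50, 50, 50, 50, 50, 45, 40, 40, 40]

```text
time_s: 8.45
position: [0.5833, -0.1865, 0.003]
tool_rot: [[-0.953, 0.304, 0.001], [0.304, 0.953, -0.001], [-0.001, -0.0, -1.0]]
ft_force: [0.8, -0.2, 0.3]
grip_width: 0.0399
gripper_force: 0.0
```

>>> arm_command:
  turn:
    - [0, 0, 0]
    - [0, 0, 0]
    - [0, 0, 0]
    - [0, 0, 0]
    - [0, 0, 0]
    - [0, 0, 0]
    - [0, 0, 0]
    - [0, 0, 0]
  xyz:
    - [0, 0, 0]
    - [0, 0, 0]
    - [0, 0, 0]
    - [0, 0, 0]
    - [0, 0, 0]
    - [0, 0, 0]
    - [0, 0, 0]
    - [0, 0, 0]
  claw: [25, 15, 8, 8, 8, 8, 8, 8]
  squeeze: 60

```text
time_s: 9.25
position: [0.5832, -0.1865, 0.003]
tool_rot: [[-0.953, 0.303, 0.001], [0.303, 0.953, -0.001], [-0.001, -0.0, -1.0]]
ft_force: [-0.4, -0.1, 5.3]
grip_width: 0.0103
gripper_force: 58.7
```

>>> arm_command:
  turn:
    - [0, 0, 0]
    - [0, 0, 0]
    - [0, 0, 0]
    - [0, 0, 0]
    - [0, 0, 0]
    - [0, 0, 0]
    - [0, 0, 0]
    - [0, 0, 0]
    - [0, 0, 0]
  xyz:
    - [0, 0, -0.2]
    - [0, 0, -0.5]
    - [0, 0, -0.6]
    - [0, 0, -0.6]
    - [0, 0, -0.6]
    - [0, 0, -0.6]
    - [0, 0, -0.6]
    - [0, 0, -0.3]
    - [0, 0, 0]
  claw: [8, 8, 8, 8, 8, 8, 8, 8, 8]

```text
time_s: 10.15
position: [0.5835, -0.1866, 0.2049]
tool_rot: [[-0.953, 0.303, 0.004], [0.303, 0.953, -0.002], [-0.004, -0.001, -1.0]]
ft_force: [-0.7, -0.0, -1.7]
grip_width: 0.0103
gripper_force: 58.6
```

The key is held. I'll move toward the tap, yaw while still tool-down, then pitch the tool over.

>>> arm_command:
  turn:
    - [0, 0, 0]
    - [0, 0, 0]
    - [0, 0, 0]
    - [0, 0, 0]
    - [0, 0, 0]
    - [0, 0, 0]
    - [0, 0, 0]
    - [0, 0, 0]
    - [0, 0, 0]
    - [0, 0, 0]
    - [0, 0, 0]
  xyz:
    - [0.1, 0.3, -0.2]
    - [0.2, 0.5, -0.2]
    - [0.2, 0.5, 0]
    - [0.2, 0.5, 0]
    - [0.2, 0.5, 0]
    - [0.2, 0.5, 0]
    - [0.2, 0.5, 0]
    - [0.2, 0.5, 0]
    - [0.2, 0.5, 0]
    - [0.15, 0.4, 0]
    - [0, 0.04, 0]
  claw: [8, 8, 8, 8, 8, 8, 8, 8, 8, 8, 8]

```text
time_s: 11.25
position: [0.5656, 0.0706, 0.2217]
tool_rot: [[-0.954, 0.3, -0.002], [0.3, 0.954, 0.001], [0.002, 0.0, -1.0]]
ft_force: [-0.2, -0.3, -0.6]
grip_width: 0.0104
gripper_force: 58.7
```

>>> arm_command:
  turn:
    - [0, 0, 1]
    - [0, 0, 1]
    - [0, 0, 1]
    - [0, 0, 1]
    - [0, 0, 1]
    - [0, 0, 1]
    - [0, 0, 1]
    - [0, 0, 1]
    - [0, 0, 1]
  xyz:
    - [0, 0, 0]
    - [0, 0, 0]
    - [0, 0, 0]
    - [0, 0, 0]
    - [0, 0, 0]
    - [0, 0, 0]
    - [0, 0, 0]
    - [0, 0, 0]
    - [0, 0, 0]
  claw: [8, 8, 8, 8, 8, 8, 8, 8, 8]

```text
time_s: 12.15
position: [0.5663, 0.0674, 0.2217]
tool_rot: [[-0.456, 0.89, -0.002], [0.89, 0.456, 0.0], [0.001, -0.001, -1.0]]
ft_force: [-1.0, -0.5, -2.2]
grip_width: 0.0105
gripper_force: 58.6
```

>>> arm_command:
  turn:
    - [0, 0, 1]
    - [0, 0, 1]
    - [0, 0, 1]
    - [0, 0, 1]
    - [0, 0, 1]
    - [0, 0, 1]
    - [0, 0, 1]
    - [0, 0, 1]
    - [0, 0, 0.96]
  xyz:
    - [0, 0, 0]
    - [0, 0, 0]
    - [0, 0, 0]
    - [0, 0, 0]
    - [0, 0, 0]
    - [0, 0, 0]
    - [0, 0, 0]
    - [0, 0, 0]
    - [0, 0, 0]
  claw: [8, 8, 8, 8, 8, 8, 8, 8, 8]

```text
time_s: 13.05
position: [0.5663, 0.0674, 0.2217]
tool_rot: [[0.304, 0.953, -0.002], [0.953, -0.304, 0.0], [-0.0, -0.002, -1.0]]
ft_force: [-0.1, -0.3, -1.3]
grip_width: 0.0104
gripper_force: 58.5
```

>>> arm_command:
  turn:
    - [0, 1, 0]
    - [0, 1, 0]
    - [0, 1, 0]
    - [0, 1, 0]
    - [0, 1, 0]
    - [0, 1, 0]
    - [0, 1, 0]
    - [0, 1, 0]
    - [0, 1, 0]
  xyz:
    - [0, 0, 0]
    - [0, 0, 0]
    - [0, 0, 0]
    - [0, 0, 0]
    - [0, 0, 0]
    - [0, 0, 0]
    - [0, 0, 0]
    - [0, 0, 0]
    - [0, 0, 0]
  claw: [8, 8, 8, 8, 8, 8, 8, 8, 8]

```text
time_s: 13.95
position: [0.5664, 0.0672, 0.2221]
tool_rot: [[0.212, 0.954, 0.213], [0.672, -0.301, 0.677], [0.709, -0.0, -0.705]]
ft_force: [0.3, 0.4, -2.1]
grip_width: 0.0105
gripper_force: 58.6
```

```bash
python3 -c "
from h import *
print(env.observe()['q'])"
```

```text
[-24.80504339  23.70943213  86.58299369  45.45367374  80.81481839
 -19.51079181]
```

>>> arm_command:
  turn:
    - [0, 1, 0]
    - [0, 1, 0]
    - [0, 1, 0]
    - [0, 1, 0]
    - [0, 1, 0]
    - [0, 1, 0]
    - [0, 1, 0]
    - [0, 1, 0]
    - [0, 1, 0]
    - [0, 0, 0]
    - [0, 0, 0]
  xyz:
    - [0, 0, 0]
    - [0, 0, 0]
    - [0, 0, 0]
    - [0, 0, 0]
    - [0, 0, 0]
    - [0, 0, 0]
    - [0, 0, 0]
    - [0, 0, 0]
    - [0, 0, 0]
    - [0, 0, 0]
    - [0, 0, 0]
  claw: [8, 8, 8, 8, 8, 8, 8, 8, 8, 8, 8]

```text
time_s: 15.05
position: [0.5668, 0.0675, 0.2219]
tool_rot: [[0.002, 0.954, 0.3], [0.002, -0.3, 0.954], [1.0, -0.001, -0.002]]
ft_force: [0.1, -0.0, -0.1]
grip_width: 0.0104
gripper_force: 58.7
```

```bash
python3 - <<'E'
from h import *
s=env.observe();print(s['time_s'],s['q'],s['position'],s['tool_rot'])
for n in("side","top","wrist"):
    im,d,inf=snap(n);save(n+"4.npz",im,d,inf);
    print(n,proj(inf,[s['position'],[.5648,.1209,.084],s['position']-[0,0,.052]]))
    if n=="side":a=im
    if n=="top":t=im
    if n=="wrist":w=im
c=cv2.resize(a[80:300,130:330],None,fx=2,fy=2)
b=cv2.resize(t[150:240,150:300],(400,240))
w=cv2.resize(w,(400,300))
o=np.zeros((540,800,3),np.uint8);o[:440,:400]=c;o[:240,400:]=b;o[240:540,400:]=w
cv2.imwrite("pics/m4.png",o)
E
```

```text
15.05 [-33.03654058  39.11654847  97.04870813  78.54654212 100.62609584
 -47.19201544] [0.56678821 0.06745173 0.22187995] [[ 0.00162515  0.95391551  0.30007093]
 [ 0.00174704 -0.30007357  0.95391446]
 [ 0.99999715 -0.00102602 -0.0021542 ]]
side [[254.80698157 132.67701492]
 [241.97169312 204.9622524 ]
 [254.7164894  156.9416509 ]]
top [[224.32140116 193.68410495]
 [207.25755274 204.02888259]
 [226.32668901 197.63993908]]
wrist [[250.71823402 249.04175579]
 [227.98562777 381.72797137]
 [250.76896312 336.72268209]]
```

View pics/m4.png

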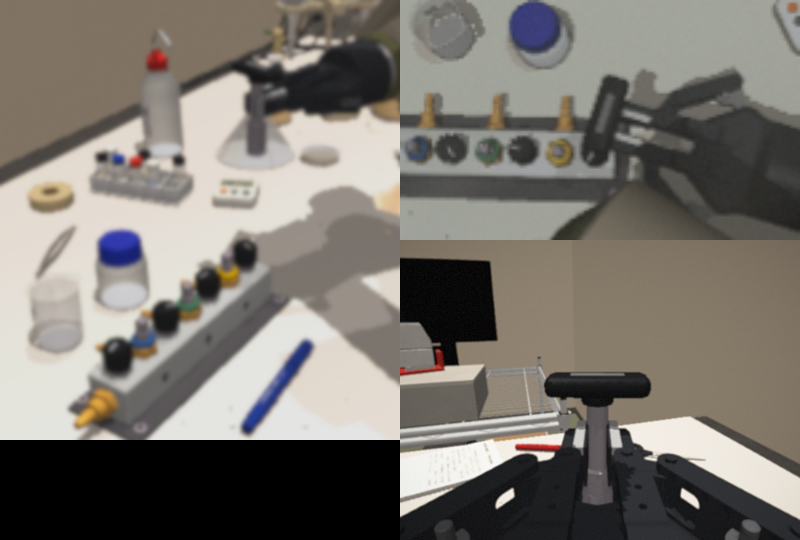

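The key stands upright in the gripper, mouth down, with its bar on top. I'll measure its axis in the tool frame from the wrist depth.

```bash
python3 - <<'E'
from h import *
im,d,inf=load("wrist4.npz");s=env.observe();R=s['tool_rot'];p=s['position']
px=np.array([(x,y) for y in range(384) for x in range(512)]);P=(pts(inf,px,d)-p)@R*1000
q=(np.abs(P[:,1])<45)&(np.abs(P[:,2]+5)<30)&(P[:,0]>-60)&(P[:,0]<60)
P=P[q]
b=P[P[:,0]>22];print("bar x,y,z ranges",b.min(0),b.max(0),len(b))
t=b[b[:,0]>b[:,0].max()-3];r=cv2.minAreaRect(t[:,1:].astype(np.float32));print("top face",r)
for a in range(-60,50,6):
    m=(P[:,0]>a)&(P[:,0]<=a+6)&(np.abs(P[:,1])<12)
    if m.sum()>5:
        g=P[m];print(a,m.sum(),"z pct",np.round(np.percentile(g[:,2],[3,20,50]),1),"y",np.round([g[:,1].min(),g[:,1].max()],1))
# side view
im,d,inf=load("side4.npz");P=pts(inf,px,d)
T=(P-p)@R*1000
for a in range(-70,-10,6):
    m=(T[:,0]>a)&(T[:,0]<=a+6)&(np.abs(T[:,1])<25)&(np.abs(T[:,2]+5)<25)
    if m.sum()>5: g=T[m];print("side",a,m.sum(),np.round(np.r_[g.min(0),g.max(0)],1))
E
```

```text
bar x,y,z ranges [ 22.05891344 -28.19048161 -18.11944704] [39.3679734  30.12150578  0.81956243] 4831
top face ((1.0951194763183594, -8.363801956176758), (56.27411651611328, 18.045515060424805), 0.3771619200706482)
-48 9 z pct [-11.5 -11.4 -10.9] y [-8.8 10.6]
-42 315 z pct [-16.6 -15.9 -14.7] y [-8.8 10.7]
-36 416 z pct [-16.6 -15.8 -14.9] y [-8.7 10.5]
-30 286 z pct [-16.4 -15.9 -15.3] y [-6.   7.8]
-24 382 z pct [-16.4 -15.7 -14.9] y [-4.9  6.8]
-18 266 z pct [-13.6 -12.7 -11.9] y [-5.2  6.4]
-12 314 z pct [-26.1 -13.3 -12.3] y [-4.4  6.2]
-6 346 z pct [-34.3 -13.4 -12.2] y [-4.4  6.5]
0 355 z pct [-32.9 -13.4 -12.1] y [-11.9   6.2]
6 1321 z pct [-34.1 -28.9 -17.7] y [-12.  12.]
12 350 z pct [-13.2 -12.6 -11.7] y [-5.2  7.1]
18 334 z pct [-15.5 -14.1 -12.3] y [-8.2 10.1]
24 573 z pct [-16.4 -15.6 -14.9] y [-11.8  12. ]
30 832 z pct [-17.2 -16.6 -16.1] y [-12.   11.9]
36 832 z pct [-16.1 -15.2 -13.1] y [-12.  12.]
side -52 27 [-51.1 -12.4  -9.3 -46.1   2.    4.9]
side -46 26 [-45.9 -12.7 -10.8 -40.2   2.8   4.1]
side -40 29 [-40.  -13.5 -10.  -34.3   2.5   4.4]
side -34 28 [-33.7 -13.1 -10.6 -28.5   3.4   3.4]
side -28 30 [-27.8 -12.9 -10.7 -22.1   3.8   4.3]
side -22 32 [-21.3 -12.1 -13.7 -16.1   5.8   3.5]
side -16 20 [-15.7 -14.6 -28.6 -10.   -0.1   0.6]
```

>>> arm_command:
  turn:
    - [0, 0, 0]
    - [0, 0, 0]
    - [0, 0, 0]
    - [0, 0, 0]
    - [0, 0, 0]
    - [0, 0, 0]
    - [0, 0, 0]
    - [0, 0, 0]
    - [0, 0, 0]
    - [0, 0, 0]
  xyz:
    - [0, -0.1, 0.3]
    - [0, -0.1, 0.4]
    - [0, -0.1, 0.4]
    - [0, -0.07, 0.06]
    - [-0.3, 0, 0]
    - [-0.4, 0, 0]
    - [-0.4, 0, 0]
    - [-0.3, 0, 0]
    - [-0.1, 0, 0]
    - [0, 0, 0]
  claw: [8, 8, 8, 8, 8, 8, 8, 8, 8, 8]

```text
time_s: 16.2
position: [0.5665, 0.1284, 0.1473]
tool_rot: [[0.0, 0.954, 0.3], [-0.0, -0.3, 0.954], [1.0, -0.0, -0.0]]
ft_force: [-0.2, -0.3, -0.2]
grip_width: 0.0104
gripper_force: 58.7
```

```bash
python3 - <<'E'
from h import *
s=env.observe();print(s['time_s'],s['position'],s['tool_rot'],s['ft_force'])
a,d,inf=snap("side");save("side5.npz",a,d,inf)
c=proj(inf,[[.5648,.1209,.088]])[0].astype(int);print(c, proj(inf,[[.5648,.1209,.084],[.5648,.1209,.094]]))
x,y=c[0]-45,c[1]-40
cv2.imwrite("pics/m5.png",cv2.resize(a[y:y+75,x:x+95],None,fx=8,fy=8,interpolation=cv2.INTER_CUBIC))
E
```

```text
16.2 [0.56649724 0.12841775 0.1472707 ] [[ 4.55307931e-04  9.53899837e-01  3.00124797e-01]
 [-1.22710385e-04 -3.00124772e-01  9.53899945e-01]
 [ 9.99999889e-01 -4.71146640e-04 -1.95957726e-05]] [-0.22583955 -0.28729794 -0.23995686]
[241 203] [[241.97169312 204.9622524 ]
 [241.90934067 200.69517944]]
```

View pics/m5.png

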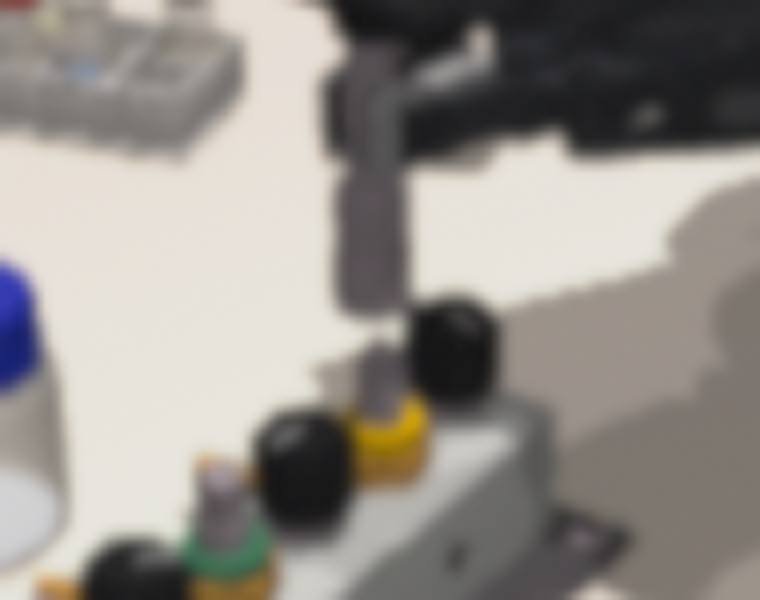

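The barrel's mouth is at crop x≈373 and the spindle tip at x≈382, so the key stands about 2 mm too far left in this view. I'll quantify it with the side depth.

```bash
python3 - <<'E'
from h import *
im,d,inf=load("side5.npz")
px=np.array([(x,y) for y in range(160,225) for x in range(225,262)]);P=pts(inf,px,d)
R=cv2.Rodrigues(inf["rvec"])[0];r=R[0];print("right",r,"fwd",R[2])
f=np.array([R[2][0],R[2][1],0]);f/=np.linalg.norm(f);rh=np.array([r[0],r[1],0]);rh/=np.linalg.norm(rh)
c=np.array([.5648,.1209,0])
L=(P-c)@rh*1000;F=(P-c)@f*1000;Z=P[:,2]*1000
for a in range(64,130,3):
    m=(Z>a)&(Z<=a+3)&(np.abs(L)<14)&(np.abs(F)<20)
    if m.sum()>3: print(a,m.sum(),"L",np.round([L[m].min(),L[m].max(),L[m].mean()],1),"F",np.round([F[m].min(),np.median(F[m])],1))
E
```

```text
right [-0.85887581 -0.51217481  0.00305166] fwd [ 0.45011376 -0.75762066 -0.47266113]
64 7 L [-2.1 11.9  4.3] F [-7.4 -6.2]
67 11 L [-2.1  9.8  3.9] F [-8.3 -5.1]
70 9 L [-2.1 11.9  4. ] F [-6.4 -4.6]
73 8 L [-2.  11.9  4.1] F [-7.2 -4.4]
76 9 L [-4.2  8.2  2.8] F [-7. -3.]
79 10 L [-4.   8.2  2.4] F [-8.2 -4.3]
82 7 L [-1.9  6.2  1.9] F [-5.4 -2.2]
94 8 L [-5.5 10.4  2. ] F [-12.6 -10.7]
97 11 L [-7.6 10.4  2. ] F [-14.2 -11.3]
100 16 L [-7.5 10.4  1.3] F [-14.7 -10.6]
103 10 L [-5.3 10.4  2.2] F [-13.3 -11.7]
106 17 L [-7.4 10.5  0.9] F [-13.9 -10.6]
109 13 L [-7.3 10.6  1.9] F [-12.8  -9.5]
112 14 L [-7.3 10.5  2.5] F [-13.1 -10.4]
115 12 L [-7.2  8.5  1.4] F [-13.5 -11.1]
118 16 L [-7.2 10.5  1.9] F [-13.   -9.5]
121 12 L [-7.1 10.5  2.1] F [-12.7  -9.7]
124 15 L [-7.  10.5  1.9] F [-13.1 -10.3]
127 17 L [-7.3 10.5  1.2] F [-11.1  -8.5]
```

>>> arm_command:
  turn:
    - [0, 0, 0]
    - [0, 0, 0]
    - [0, 0, 0]
    - [0, 0, 0]
    - [0, 0, 0]
    - [0, 0, 0]
  xyz:
    - [-0.08, -0.01, -0.01]
    - [-0.08, 0, 0]
    - [-0.06, 0, 0]
    - [-0.06, 0, 0]
    - [-0.04, 0, 0]
    - [0, 0, 0]
  claw: [8, 8, 8, 8, 8, 8]

```text
time_s: 16.85
position: [0.5659, 0.128, 0.131]
tool_rot: [[0.0, 0.954, 0.3], [0.0, -0.3, 0.954], [1.0, -0.0, -0.0]]
ft_force: [-0.1, -0.9, -2.7]
grip_width: 0.0104
gripper_force: 58.8
```

No contact force with the mouth 5 mm past the tip. Continuing down.

>>> arm_command:
  turn:
    - [0, 0, 0]
    - [0, 0, 0]
    - [0, 0, 0]
    - [0, 0, 0]
    - [0, 0, 0]
    - [0, 0, 0]
  xyz:
    - [-0.04, 0, 0]
    - [-0.05, 0, 0]
    - [-0.05, 0, 0]
    - [-0.04, 0, 0]
    - [-0.03, 0, 0]
    - [0, 0, 0]
  claw: [8, 8, 8, 8, 8, 8]

```text
time_s: 17.45
position: [0.5659, 0.1281, 0.1205]
tool_rot: [[0.0, 0.954, 0.3], [0.0, -0.3, 0.954], [1.0, -0.0, -0.0]]
ft_force: [-0.3, -1.0, -1.7]
grip_width: 0.0103
gripper_force: 58.9
```

```bash
python3 -c "
from h import *
s=env.observe();print(s['position'],s['ft_force'],s['wrist_torque'])"
```

```text
[0.56588627 0.12805546 0.12051044] [-0.26649772 -0.99641962 -1.74193338] [-0.85917045  0.18389117 -0.01669513]
```

>>> arm_command:
  turn:
    - [0, 0, 0]
    - [0, 0, 0]
    - [0, 0, 0]
    - [0, 0, 0]
    - [0, 0, 0]
    - [0, 0, 0]
    - [0, 0, 0]
  xyz:
    - [-0.02, 0, 0]
    - [-0.01, 0, 0]
    - [0, 0, 0]
    - [0, 0, 0]
    - [0, 0, 0]
    - [0, 0, 0]
    - [0, 0, 0]
  claw: [8, 8, 12, 18, 26, 32, 32]
  squeeze: 30

```text
time_s: 18.15
position: [0.5659, 0.1282, 0.1193]
tool_rot: [[0.0, 0.954, 0.3], [0.0, -0.3, 0.954], [1.0, -0.0, -0.0]]
ft_force: [0.0, 0.2, 0.1]
grip_width: 0.0319
gripper_force: 0.0
```

>>> arm_command:
  turn:
    - [0, 0, 0]
    - [0, 0, 0]
    - [0, 0, 0]
    - [0, 0, 0]
    - [0, 0, 0]
    - [0, 0, 0]
    - [0, 0, 0]
  xyz:
    - [0, 0, -0.2]
    - [0, 0, -0.4]
    - [0, 0, -0.5]
    - [0, 0, -0.5]
    - [0, 0, -0.5]
    - [0, 0, -0.5]
    - [0, 0, 0]
  claw: [32, 32, 32, 32, 32, 32, 32]

```text
time_s: 18.85
position: [0.5269, 0.0009, 0.1192]
tool_rot: [[-0.001, 0.953, 0.304], [0.001, -0.304, 0.953], [1.0, 0.001, -0.001]]
ft_force: [-0.1, 0.2, -1.2]
grip_width: 0.032
gripper_force: 0.0
```

```bash
python3 - <<'E'
from h import *
s=env.observe();print(s['time_s'],s['position'],s['q'])
im,d,inf=snap("wrist");save("w6.npz",im,d,inf);a,_,_=snap("side")
o=np.hstack([cv2.resize(im,(448,336)),cv2.resize(a[130:256,175:307],(352,336))]);cv2.imwrite("pics/m6.png",o)
px=np.array([(x,y) for y in range(384) for x in range(512)]);P=pts(inf,px,d)*1000-[564.8,120.9,0]
q=(np.hypot(P[:,0],P[:,1])<45)&(P[:,2]>50)&(P[:,2]<180);P=P[q]
b=P[P[:,2]>146];print("top z",P[:,2].max(),"bar",rect(b[b[:,2]>155]/1000),len(b))
b=P[P[:,2]>153];r=cv2.minAreaRect(b[:,:2].astype(np.float32));print(r)
for a in range(64,165,8):
    g=P[(P[:,2]>a)&(P[:,2]<a+8)&(np.hypot(P[:,0],P[:,1])<14)]
    if len(g)>4: print(a,len(g),"along -17.5",np.round([(g[:,:2]@[.954,-.3]).min(),(g[:,:2]@[.954,-.3]).max()],1))
E
```

```text
18.85 [0.52688567 0.00086256 0.11919331] [-41.880079    50.06971357 100.06038797  68.69556437 101.74876268
 -62.41433725]
top z 159.42605456538328 bar (array([-1.2, -2. ]), array([ 56.7, -12.8,  18.8,  77.2], dtype=float32)) 1108
((-1.2515277862548828, -2.013522148132324), (18.75863265991211, 56.76213073730469), 77.24853515625)
64 111 along -17.5 [-9.9  9.1]
72 184 along -17.5 [-9.9  9. ]
80 195 along -17.5 [-9.8  8.9]
88 187 along -17.5 [-9.8  8.9]
96 218 along -17.5 [-9.7  8.9]
104 124 along -17.5 [-6.1  5.3]
112 134 along -17.5 [-6.   6.2]
120 139 along -17.5 [-6.9  6.1]
128 145 along -17.5 [-6.9  6.1]
136 147 along -17.5 [-9.3  8.5]
144 237 along -17.5 [-12.5  11.5]
152 287 along -17.5 [-13.3  13.3]
```

View pics/m6.png

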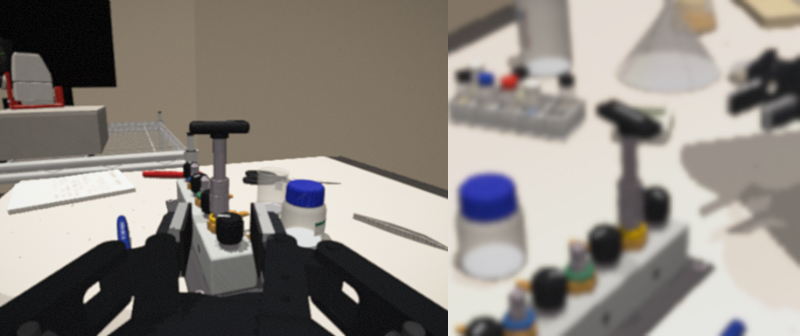

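The key stands seated: its top is at 159 mm, and the bar centre is at (563.6, 118.9) with yaw about -13°. I'll go up, pitch back to tool-down and yaw to match the bar.

>>> arm_command:
  turn:
    - [0, 0, 0]
    - [0, 0, 0]
    - [0, 0, 0]
    - [0, 0, 0]
    - [0, 0, 0]
    - [0, 0, 0]
  xyz:
    - [0.2, 0, -0.2]
    - [0.5, 0, -0.1]
    - [0.5, 0, 0]
    - [0.5, 0, 0]
    - [0.5, 0, 0]
    - [0.3, 0, 0]
  claw: [32, 40, 50, 50, 50, 50]

```text
time_s: 19.55
position: [0.522, -0.0096, 0.2466]
tool_rot: [[-0.002, 0.954, 0.299], [0.001, -0.299, 0.954], [1.0, 0.002, -0.001]]
ft_force: [0.7, -0.2, -0.8]
grip_width: 0.0501
gripper_force: 0.0
```

>>> arm_command:
  turn:
    - [0, -1, 0]
    - [0, -1, 0]
    - [0, -1, 0]
    - [0, -1, 0]
    - [0, -1, 0]
    - [0, -1, 0]
    - [0, -1, 0]
    - [0, -1, 0]
    - [0, -1, 0]
  xyz:
    - [0, 0, 0]
    - [0, 0, 0]
    - [0, 0, 0]
    - [0, 0, 0]
    - [0, 0, 0]
    - [0, 0, 0]
    - [0, 0, 0]
    - [0, 0, 0]
    - [0, 0, 0]
  claw: [50, 50, 50, 50, 50, 50, 50, 50, 50]

```text
time_s: 20.45
position: [0.5219, -0.0098, 0.2451]
tool_rot: [[0.213, 0.954, 0.211], [0.677, -0.3, 0.672], [0.704, 0.0, -0.71]]
ft_force: [-0.4, 0.2, -0.4]
grip_width: 0.0498
gripper_force: 0.0
```

>>> arm_command:
  turn:
    - [0, -1, 0]
    - [0, -1, 0]
    - [0, -1, 0]
    - [0, -1, 0]
    - [0, -1, 0]
    - [0, -1, 0]
    - [0, -1, 0]
    - [0, -1, 0]
    - [0, -1, 0]
    - [0, 0, 0]
  xyz:
    - [0, 0, 0]
    - [0, 0, 0]
    - [0, 0, 0]
    - [0, 0, 0]
    - [0, 0, 0]
    - [0, 0, 0]
    - [0, 0, 0]
    - [0, 0, 0]
    - [0, 0, 0]
    - [0, 0, 0]
  claw: [50, 50, 50, 50, 50, 50, 50, 50, 50, 50]

```text
time_s: 21.45
position: [0.522, -0.0085, 0.2449]
tool_rot: [[0.298, 0.955, -0.0], [0.955, -0.298, -0.001], [-0.001, 0.0, -1.0]]
ft_force: [0.1, 0.3, 0.1]
grip_width: 0.0501
gripper_force: 0.0
```

>>> arm_command:
  turn:
    - [0, 0, 1]
    - [0, 0, 1]
    - [0, 0, 1]
    - [0, 0, 1]
    - [0, 0, 1]
    - [0, 0, 1]
    - [0, 0, 1]
    - [0, 0, 1]
    - [0, 0, 1]
  xyz:
    - [0, 0, 0]
    - [0, 0, 0]
    - [0, 0, 0]
    - [0, 0, 0]
    - [0, 0, 0]
    - [0, 0, 0]
    - [0, 0, 0]
    - [0, 0, 0]
    - [0, 0, 0]
  claw: [50, 50, 50, 50, 50, 50, 50, 50, 50]

```text
time_s: 22.35
position: [0.5219, -0.0103, 0.2445]
tool_rot: [[0.889, 0.458, 0.0], [0.458, -0.889, 0.002], [0.001, -0.002, -1.0]]
ft_force: [0.4, 0.7, -0.4]
grip_width: 0.0502
gripper_force: 0.0
```

>>> arm_command:
  turn:
    - [0, 0, 1]
    - [0, 0, 1]
    - [0, 0, 1]
    - [0, 0, 1]
    - [0, 0, 1]
    - [0, 0, 1]
    - [0, 0, 1]
    - [0, 0, 1]
    - [0, 0, 0]
  xyz:
    - [0, 0, 0]
    - [0, 0, 0]
    - [0, 0, 0]
    - [0, 0, 0]
    - [0, 0, 0]
    - [0, 0, 0]
    - [0, 0, 0]
    - [0, 0, 0]
    - [0, 0, 0]
  claw: [50, 50, 50, 50, 50, 50, 50, 50, 50]

```text
time_s: 23.25
position: [0.5219, -0.0103, 0.2445]
tool_rot: [[0.976, -0.217, 0.0], [-0.217, -0.976, 0.002], [-0.0, -0.002, -1.0]]
ft_force: [0.9, 0.3, 0.3]
grip_width: 0.0498
gripper_force: 0.0
```

```bash
cat > bar.py <<'E'
from h import *
s=env.observe();R=s['tool_rot'];p=s['position'];print(s['time_s'],p,s['q'],'yaw x',np.degrees(np.arctan2(R[1,0],R[0,0])),R[:,2])
im,d,inf=snap("wrist")
px=np.array([(x,y) for y in range(384) for x in range(512)]);P=pts(inf,px,d)
q=(np.hypot(P[:,0]-.5648,P[:,1]-.1209)<.045)&(P[:,2]>.146)&(P[:,2]<.166)
print(q.sum(),P[q,2].max() if q.any() else '')
if q.any():
    r=rect(P[q]);print(r); c=np.r_[r[0]/1000,.152]; print("bar in tool (units of 50mm)",(c-p)@R/.05)
E
python3 bar.py
```

```text
23.25 [ 0.5219056  -0.01034075  0.24451867] [-14.1990209   18.43606815  77.31199751   0.11042961  84.26940797
  88.33853321] yaw x -12.548583619753854 [ 1.74924906e-04  1.93390108e-03 -9.99998115e-01]
2107 0.16127815082034852
(array([564.9, 121.4]), array([ 57.3, -18. ,  20.5,  72. ], dtype=float32))
bar in tool (units of 50mm) [ 0.26734926 -2.75513227  1.85561585]
```

>>> arm_command:
  turn:
    - [0, 0, 0]
    - [0, 0, 0]
    - [0, 0, 0]
    - [0, 0, 0]
    - [0, 0, 0]
    - [0, 0, 0]
    - [0, 0, 0.6]
    - [0, 0, 0.5]
    - [0, 0, 0]
  xyz:
    - [0.04, -0.4, 0]
    - [0.05, -0.5, 0]
    - [0.05, -0.5, 0]
    - [0.05, -0.5, 0]
    - [0.05, -0.5, 0]
    - [0.03, -0.36, 0]
    - [0, 0, 0]
    - [0, 0, 0]
    - [0, 0, 0]
  claw: [50, 50, 50, 50, 50, 50, 50, 50, 50]

```text
time_s: 24.2
position: [0.5651, 0.1216, 0.2443]
tool_rot: [[0.952, -0.307, -0.0], [-0.307, -0.952, 0.001], [-0.001, -0.001, -1.0]]
ft_force: [-0.8, -0.2, 1.3]
grip_width: 0.0497
gripper_force: 0.0
```

```bash
python3 bar.py
```

```text
24.2 [0.565139   0.12164897 0.24432794] [3.96907444e-01 2.41894581e+01 6.83119897e+01 5.14864035e-02
 8.75167348e+01 1.08259416e+02] yaw x -17.86473538273843 [-3.23540323e-04  8.95543506e-04 -9.99999547e-01]
1906 0.16121880266293268
(array([565. , 122.1]), array([ 57.2, -17.2,  19.6,  72.8], dtype=float32))
bar in tool (units of 50mm) [-0.00433733 -0.0063421   1.84656698]
```

Centred on the bar. Descending to grip it.

>>> arm_command:
  turn:
    - [0, 0, 0]
    - [0, 0, 0]
    - [0, 0, 0]
    - [0, 0, 0]
    - [0, 0, 0]
    - [0, 0, 0]
    - [0, 0, 0]
  xyz:
    - [0, 0, 0.3]
    - [0, 0, 0.5]
    - [0, 0, 0.5]
    - [0, 0, 0.4]
    - [0, 0, 0.25]
    - [0, 0, 0.1]
    - [0, 0, 0]
  claw: [50, 50, 50, 50, 50, 50, 50]

```text
time_s: 24.95
position: [0.5652, 0.1214, 0.1416]
tool_rot: [[0.952, -0.308, -0.001], [-0.308, -0.952, 0.0], [-0.001, 0.0, -1.0]]
ft_force: [-0.5, -0.3, -0.1]
grip_width: 0.0499
gripper_force: 0.0
```

>>> arm_command:
  turn:
    - [0, 0, 0]
    - [0, 0, 0]
    - [0, 0, 0]
    - [0, 0, 0]
    - [0, 0, 0]
    - [0, 0, 0]
    - [0, 0, 0]
  xyz:
    - [0, 0, 0]
    - [0, 0, 0]
    - [0, 0, 0]
    - [0, 0, 0]
    - [0, 0, 0]
    - [0, 0, 0]
    - [0, 0, 0]
  claw: [40, 30, 22, 16, 16, 16, 16]
  squeeze: 70

```text
time_s: 25.65
position: [0.5655, 0.1216, 0.1421]
tool_rot: [[0.951, -0.308, 0.001], [-0.308, -0.951, -0.0], [0.001, -0.0, -1.0]]
ft_force: [0.8, -0.9, 2.7]
grip_width: 0.0181
gripper_force: 68.9
```

>>> arm_command:
  turn:
    - [0, 0, 0]
    - [0, 0, 0]
    - [0, 0, 0]
    - [0, 0, 0]
    - [0, 0, 0]
  xyz:
    - [0, 0, 0.03]
    - [0, 0, 0.04]
    - [0, 0, 0.03]
    - [0, 0, 0.01]
    - [0, 0, 0]
  claw: [16, 16, 16, 16, 16]

```text
time_s: 26.15
position: [0.5656, 0.1216, 0.1367]
tool_rot: [[0.951, -0.308, 0.001], [-0.308, -0.951, -0.0], [0.001, -0.0, -1.0]]
ft_force: [-0.4, -0.1, 6.8]
grip_width: 0.0182
gripper_force: 69.5
```

>>> arm_command:
  turn:
    - [0, 0, 0]
    - [0, 0, 0]
    - [0, 0, 0]
    - [0, 0, 0]
  xyz:
    - [0, 0, 0.02]
    - [0, 0, 0.01]
    - [0, 0, 0]
    - [0, 0, 0]
  claw: [16, 16, 16, 16]

```text
time_s: 26.55
position: [0.566, 0.1215, 0.1363]
tool_rot: [[0.951, -0.308, 0.003], [-0.308, -0.951, -0.0], [0.003, -0.001, -1.0]]
ft_force: [-2.0, -1.2, 13.4]
grip_width: 0.0184
gripper_force: 70.4
```

```bash
python3 -c "
from h import *
s=env.observe();print(s['position'],s['ft_force'],s['wrist_torque'])"
```

```text
[0.56597378 0.12154553 0.13631269] [-1.97488437 -1.21550822 13.3906387 ] [-0.21372605  0.36754486 -0.00397828]
```

Bottomed at about 13 N. Now turning anticlockwise.

>>> arm_command:
  turn:
    - [0, 0, -0.6]
    - [0, 0, -1]
    - [0, 0, -1]
    - [0, 0, -1]
    - [0, 0, -1]
    - [0, 0, -1]
    - [0, 0, -1]
    - [0, 0, 0]
  xyz:
    - [0, 0, 0]
    - [0, 0, 0]
    - [0, 0, 0]
    - [0, 0, 0]
    - [0, 0, 0]
    - [0, 0, 0]
    - [0, 0, 0]
    - [0, 0, 0]
  claw: [16, 16, 16, 16, 16, 16, 16, 16]

```text
time_s: 27.35
position: [0.5658, 0.122, 0.1363]
tool_rot: [[0.965, 0.262, 0.002], [0.262, -0.965, 0.001], [0.003, -0.0, -1.0]]
ft_force: [-2.3, 0.1, 14.1]
grip_width: 0.0186
gripper_force: 70.4
```

```bash
python3 -c "
from h import *
s=env.observe();R=s['tool_rot'];print(s['position'],s['ft_force'],s['wrist_torque'],np.degrees(np.arctan2(R[1,0],R[0,0])),s['q'])"
```

```text
[0.56580885 0.12203946 0.13628824] [-2.33614709  0.14957119 14.10234018] [0.27237016 0.56894733 0.03451536] 15.179858487629259 [4.36646065e-01 2.93267415e+01 7.83353206e+01 5.23444674e-02
 7.21949162e+01 7.52408284e+01]
```

>>> arm_command:
  turn:
    - [0, 0, -1]
    - [0, 0, -1]
    - [0, 0, -1]
    - [0, 0, -1]
    - [0, 0, -1]
    - [0, 0, -1]
    - [0, 0, -1]
    - [0, 0, -1]
    - [0, 0, -1]
    - [0, 0, 0]
    - [0, 0, 0]
  xyz:
    - [0, 0, 0]
    - [0, 0, 0]
    - [0, 0, 0]
    - [0, 0, 0]
    - [0, 0, 0]
    - [0, 0, 0]
    - [0, 0, 0]
    - [0, 0, 0]
    - [0, 0, 0]
    - [0, 0, 0]
    - [0, 0, 0]
  claw: [16, 16, 16, 16, 16, 16, 16, 16, 16, 16, 16]

```text
time_s: 28.45
position: [0.5648, 0.1223, 0.1362]
tool_rot: [[0.499, 0.867, 0.0], [0.867, -0.499, 0.001], [0.001, -0.001, -1.0]]
ft_force: [-5.6, 1.7, 16.6]
grip_width: 0.0182
gripper_force: 70.8
```

```bash
cat > st.py <<'E'
from h import *
s=env.observe();R=s['tool_rot'];print(s['position'],s['ft_force'],s['wrist_torque'],np.degrees(np.arctan2(R[1,0],R[0,0])),s['q'][5])
E
python3 st.py
```

```text
[0.56480668 0.12233998 0.13624617] [-5.62172312  1.73448029 16.55928553] [0.57361052 1.45124894 0.00779756] 60.06166509179813 30.37066169563639
```

>>> arm_command:
  turn:
    - [0, 0, -0.6]
    - [0, 0, -0.5]
    - [0, 0, 0]
    - [0, 0, 0]
  xyz:
    - [0, 0, 0]
    - [0, 0, 0]
    - [0, 0, 0]
    - [0, 0, 0]
  claw: [16, 16, 16, 16]

```text
time_s: 28.85
position: [0.5647, 0.1223, 0.1362]
tool_rot: [[0.414, 0.91, -0.0], [0.91, -0.414, 0.001], [0.001, -0.001, -1.0]]
ft_force: [-6.3, 3.0, 16.7]
grip_width: 0.0183
gripper_force: 70.8
```

```bash
python3 st.py
```

```text
[0.56466357 0.12232885 0.13622945] [-6.27574232  2.96616245 16.72399612] [ 0.48441311  1.57498769 -0.01035165] 65.55863097796991 24.875429456424104
```

>>> arm_command:
  turn:
    - [0, 0, -0.6]
    - [0, 0, 0]
    - [0, 0, 0]
  xyz:
    - [0, 0, 0]
    - [0, 0, 0]
    - [0, 0, 0]
  claw: [16, 16, 16]

```text
time_s: 29.15
position: [0.5646, 0.1223, 0.1362]
tool_rot: [[0.365, 0.931, -0.001], [0.931, -0.365, 0.001], [0.001, -0.001, -1.0]]
ft_force: [-6.1, 2.6, 17.1]
grip_width: 0.0183
gripper_force: 70.8
```

```bash
python3 st.py
```

```text
[0.56459706 0.12232804 0.13623724] [-6.11901711  2.60824842 17.11207669] [ 4.77850587e-01  1.64290803e+00 -1.29699331e-03] 68.56344934375485 21.872576855696508
```

>>> arm_command:
  turn:
    - [0, 0, -0.6]
    - [0, 0, 0]
    - [0, 0, 0]
  xyz:
    - [0, 0, 0]
    - [0, 0, 0]
    - [0, 0, 0]
  claw: [16, 16, 16]

```text
time_s: 29.45
position: [0.5646, 0.1222, 0.1362]
tool_rot: [[0.316, 0.949, -0.001], [0.949, -0.316, 0.001], [0.001, -0.001, -1.0]]
ft_force: [-6.7, 1.9, 16.7]
grip_width: 0.0186
gripper_force: 70.9
```

```bash
python3 st.py
```

```text
[0.56457411 0.12224745 0.13623135] [-6.73822744  1.87957854 16.65285053] [0.38542333 1.71577363 0.04563992] 71.5542146350638 18.87765969858465
```

>>> arm_command:
  turn:
    - [0, 0, -0.5]
    - [0, 0, 0]
    - [0, 0, 0]
  xyz:
    - [0, 0, 0]
    - [0, 0, 0]
    - [0, 0, 0]
  claw: [16, 16, 16]

```text
time_s: 29.75
position: [0.5645, 0.1222, 0.1363]
tool_rot: [[0.275, 0.962, -0.001], [0.962, -0.275, 0.001], [0.001, -0.001, -1.0]]
ft_force: [-7.6, 1.2, 16.3]
grip_width: 0.0178
gripper_force: 70.9
```

```bash
python3 st.py
```

```text
[0.56452931 0.12217173 0.13626141] [-7.6300701   1.18657552 16.29101804] [0.26453496 1.71285364 0.04332945] 74.0587761680679 16.373900669904753
```

>>> arm_command:
  turn:
    - [0, 0, -0.5]
    - [0, 0, 0]
    - [0, 0, 0]
  xyz:
    - [0, 0, 0]
    - [0, 0, 0]
    - [0, 0, 0]
  claw: [16, 16, 16]

```text
time_s: 30.05
position: [0.5645, 0.1221, 0.1362]
tool_rot: [[0.233, 0.973, -0.001], [0.973, -0.233, 0.001], [0.001, -0.001, -1.0]]
ft_force: [-7.1, 1.4, 18.0]
grip_width: 0.0184
gripper_force: 70.9
```

```bash
python3 st.py
```

```text
[0.56445486 0.12213914 0.13621438] [-7.07580257  1.42181982 17.9678653 ] [ 0.27518257  1.76349058 -0.05417077] 76.54768622868905 13.884700186821375
```

```bash
python3 - <<'E'
from h import *
s=env.observe();R=s['tool_rot'];p=s['position']
im,d,inf=snap("wrist");a,ds,infs=snap("side");t,dt,inft=snap("top");save("w7.npz",im,d,inf)
px=np.array([(x,y) for y in range(384) for x in range(512)]);P=(pts(inf,px,d)-p)@R*1000
q=(np.abs(P[:,0])<40)&(np.abs(P[:,1])<16)&(P[:,2]<-5)&(P[:,2]>-26)
print(q.sum(),P[q].min(0),P[q].max(0));g=P[q&(P[:,0]>12)]
for x in range(10,34,3):
    m=(g[:,0]>x)&(g[:,0]<=x+3)
    if m.any():print(x,m.sum(),g[m,1].min().round(1),g[m,1].max().round(1),np.median(g[m,2]).round(1))
im2=np.hstack([cv2.resize(im[130:330,150:360],(420,400)),cv2.resize(a[130:240,190:295],(380,400))]);cv2.imwrite("pics/m7.png",im2)
E
```

```text
5767 [-29.54228508 -15.97772363 -25.96339529] [28.37694215 15.99295029 -5.04867259]
10 265 -14.7 15.9 -16.5
13 294 -8.9 10.9 -16.1
16 298 -8.9 10.8 -16.1
19 303 -8.8 10.7 -16.0
22 323 -8.9 10.8 -16.1
25 437 -8.3 10.4 -14.4
28 62 -5.2 7.7 -11.2
```

View pics/m7.png

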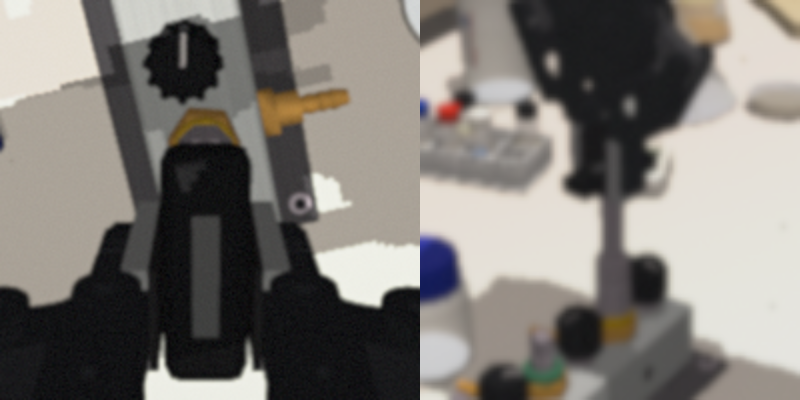

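The bar sits square in the pads, with no slip. The key has turned about 94°, which is the stop plus the play. I'll ease back slightly and let the spindle spring up.

>>> arm_command:
  turn:
    - [0, 0, 0.3]
    - [0, 0, 0]
    - [0, 0, 0]
    - [0, 0, 0]
    - [0, 0, 0]
    - [0, 0, 0]
  xyz:
    - [0, 0, 0]
    - [0, 0, -0.04]
    - [0, 0, -0.04]
    - [0, 0, -0.04]
    - [0, 0, 0]
    - [0, 0, 0]
  claw: [16, 16, 16, 16, 16, 16]

```text
time_s: 30.8
position: [0.5643, 0.1219, 0.1402]
tool_rot: [[0.258, 0.966, -0.003], [0.966, -0.258, 0.001], [-0.0, -0.003, -1.0]]
ft_force: [-5.2, 0.8, 2.9]
grip_width: 0.018
gripper_force: 69.1
```

```bash
python3 st.py
```

```text
[0.56426872 0.12189878 0.14021294] [-5.1699125   0.78031266  2.89603014] [ 0.26404817  1.26270089 -0.0458305 ] 75.04236811837204 15.378968645371211
```

>>> arm_command:
  turn:
    - [0, 0, 0]
    - [0, 0, 0]
    - [0, 0, 0]
    - [0, 0, 0]
    - [0, 0, 0]
    - [0, 0, 0]
    - [0, 0, 0]
    - [0, 0, 0]
  xyz:
    - [0, 0, -0.02]
    - [0, 0, -0.02]
    - [0, 0, 0]
    - [0, 0, 0]
    - [0, 0, 0]
    - [0, 0, 0]
    - [0, 0, 0]
    - [0, 0, 0]
  claw: [16, 16, 17, 19, 22, 28, 36, 45]
  squeeze: 30

```text
time_s: 31.6
position: [0.566, 0.1215, 0.1435]
tool_rot: [[0.258, 0.966, 0.002], [0.966, -0.258, -0.0], [0.0, 0.002, -1.0]]
ft_force: [0.2, 0.5, -0.5]
grip_width: 0.0446
gripper_force: 0.0
```

>>> arm_command:
  turn:
    - [0, 0, 0]
    - [0, 0, 0]
    - [0, 0, 0]
    - [0, 0, 0]
    - [0, 0, 0]
    - [0, 0, 0]
    - [0, 0, 0]
  xyz:
    - [0, 0, -0.1]
    - [0, 0, -0.3]
    - [0, 0, -0.5]
    - [0, 0, -0.5]
    - [0, 0, -0.5]
    - [0, 0, -0.1]
    - [0, 0, 0]
  claw: [50, 50, 50, 50, 50, 50, 50]

```text
time_s: 32.3
position: [0.5655, 0.1216, 0.2434]
tool_rot: [[0.258, 0.966, 0.002], [0.966, -0.258, -0.0], [0.0, 0.002, -1.0]]
ft_force: [-0.4, -0.2, -0.9]
grip_width: 0.0502
gripper_force: 0.0
```

```bash
python3 bar.py; python3 - <<'E'
from h import *
for n in("side",):
    im,d,inf=snap(n);save("s8.npz",im,d,inf)
E
```

```text
32.3 [0.56550327 0.12159709 0.24336311] [ 4.15963624e-01  2.42109416e+01  6.84367257e+01 -2.58268854e-03
  8.72543392e+01  1.53771627e+01] yaw x 75.0389419963327 [ 1.71059092e-03 -3.26068614e-05 -9.99998536e-01]
1866 0.159716072085569
(array([565.2, 121.2]), array([ 19.6, -15.6,  56.7,  74.4], dtype=float32))
bar in tool (units of 50mm) [-0.00998783 -0.00684457  1.82724946]
```

```bash
python3 - <<'E'
from h import *
im,d,inf=snap("wrist");a,ds,infs=snap("side")
px=np.array([(x,y) for y in range(384) for x in range(512)]);P=pts(inf,px,d)
r=np.hypot(P[:,0]-.565,P[:,1]-.1212)
g=P[(r<.03)&(P[:,2]>.148)&(P[:,2]<.17)];A=np.c_[g[:,:2]-[.565,.1212],np.ones(len(g))]
t=g[g[:,2]>np.median(g[:,2])-.0015];A=np.c_[t[:,:2]-[.565,.1212],np.ones(len(t))];print("top plane",np.linalg.lstsq(A,t[:,2],rcond=None)[0],np.median(t[:,2]),len(t))
k=P[(np.abs(P[:,2]-.046)<.006)&(r<.06)];print("block top",np.median(k[:,2]))
g0=load("w6.npz");Q=pts(g0[2],px,g0[1]);r=np.hypot(Q[:,0]-.5648,Q[:,1]-.1209);z=Q[(r<.03)&(Q[:,2]>.12)&(Q[:,2]<.17),2];print("w6 99%",np.percentile(z,[95,99]))
im2=np.hstack([cv2.resize(im[60:310,130:380],(400,400)),cv2.resize(a[120:240,190:310],(400,400))]);cv2.imwrite("pics/m8.png",im2)
E
```

```text
top plane [-0.00107327  0.00270472  0.15723666] 0.15726326273602043 1673
block top 0.04499058399428735
w6 99% [0.15898592 0.15931097]
```

View pics/m8.png

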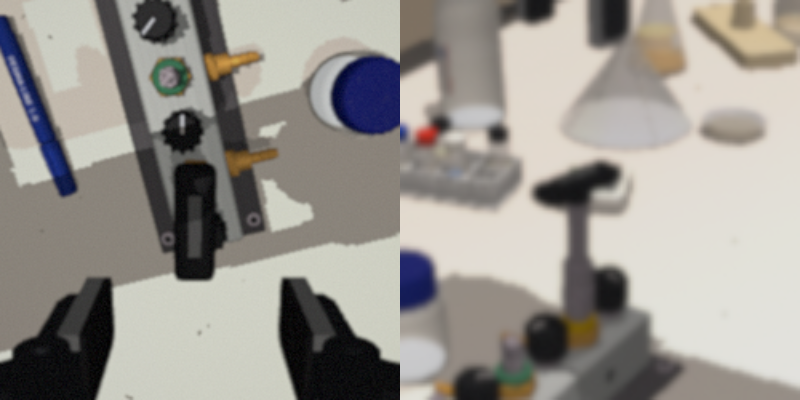

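The key stands upright and sprung up, with its top at about 158 mm and level. It has turned about 92°, including the socket play, and the neighbours look undisturbed. Handing in.

```bash
python3 -c "
from rig import env
print(env.close_job())"
```

```text
the job is handed in; nothing more can be done
None
```

I handed the job in with the key left standing upright on the yellow spindle, pressed, turned anticlockwise and sprung up again. I could not see the spindle inside the socket and felt no clear stop torque, so "open" is inferred from the key turning about 92° net (94° at the furthest).

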